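# Unclip the large battery from the bench charger and hold it up

## Robot

A 6-joint arm with a two-finger parallel gripper is mounted at the origin on the work surface. World frame = base frame: x ahead of the robot, y to its left, z up, the work surface at z = 0. Lengths are in m, angles in degrees, forces in N, time in s.
With the tool pointing down it reaches from about 0.3 to 0.75 m from the base axis. Payload 8.5 kg.
Tool frame: the origin (TCP) lies at the very end of the fingers, on their centre line; the grasp point (between the pads) lies 19 mm behind it (env.pinch_z is the distance from the TCP to the grasp point, in m); z points along the fingers, y is the line along which they close (so a half turn about z gives the same grasp; the last joint's range is limited). The gripper opens to 85 mm and grips with 20 to 120 N. Pads are 22 mm wide; open, the fingers measure 114 mm over their backs; the gripper's body (76 mm by 85 mm) begins 54 mm behind the grasp point. The pads swing forward as they close: fully open they stand 13 mm farther back than shut.
Start: joints at [58.425, 21.807, 74.336, -0, 83.858, -12.336], TCP at [0.181, 0.519, 0.231] pointing down, gripper open.
Joint ranges: [-178.18, 178.18], [-50.72, 133.34], [12.68, 142.11], [-81.47, 261.47], [9.98, 163.14], [-165.26, 165.26]. Speed limits (degrees/s): [136.94, 136.94, 180, 180, 180, 180].

## Interface

Orientations are given as a 3x3 rotation matrix whose columns are the frame's x, y, z axes.
In Python, from rig import env, viewer gives the robot as it stands.
- The arm moves only by the tool drive_tool, never from a script. Its argument "series" is a list of rows, each a list of 3 entries, a list of its own where there are three numbers: the shift along the tool's x, y, z in m, then the turn about the tool's z in degrees, then the finger opening in m, from 0 to 0.0854. A call has 1 to 20 rows; each row is the pose to reach, as a shift and turn from the pose commanded when the call began, along the tool's axes at that moment; what a row does not reach only later rows make up. A row lasts 1/10 s, in which the tool goes at most 50 mm and 8.59 degrees, less where a joint would pass 70% of its speed; a pose out of reach is approached as far as the arm can. A call with a gripper value outside its range is refused whole. The fingers move at their own pace and stop on an object; "newtons" is the grip in N (left out, the last holds). Time passes only in rows, so rows that repeat a pose let the fingers close. It gives the time, the measured TCP pose, the force, the opening and the grip force at its end, in the units of the state.
- env.observe(): the state, without advancing time (a new reading comes with each control period).
- viewer.get_image(name): name is "scene" or "top"; returns a dict with "img" (400x640x3 uint8, red, green, blue), "depth" (400x640 float32, m along the optical axis (not along the pixel's ray), 0 where there is no reading), "camera_matrix" (3x3 intrinsics, pixels), "rvec" (rotation vector, rad) and "tvec" (3), from world to camera coordinates, as OpenCV has them. Camera axes: x right, y down, z forward; pixel columns grow to the right and rows downward; lengths in m; the calibration is good to about 2 mm. A picture is of the moment at which its call begins.
- env.close_job(): hands the job in; it is judged then, once.
The state is a dict: "time_s": time; "q": joint angles; "qvel": joint speeds; "joint_efforts": joint torques, N m; "position": TCP position; "tool_rot": TCP orientation; "ft_force": force on the tool from outside, world axes, zero at the start; "wrist_torque": the same for the moment, N m; "grip_width": finger opening in m; "gripper_force": force on a finger pad.
Only numpy, scipy, OpenCV 4.12 (cv2) and the standard library are available. Lean on these libraries where they do the work, as an engineer would, in place of code of your own. Each camera call takes 0.05 s, during which the arm holds its last target. There are 200 camera calls.

## Task

Take the larger, taller of the two battery packs out of the charger: pinch the two catches on its sides together so that its hooks let go, and lift it up out of its bay. Finish while holding it in the air by its pinched catches, upright, with the end of its stem at least 5 cm above the top of the charger: do not put it down or let go. The charger stays standing on the bench about where it is (it must not be lifted), the smaller pack stays in its bay, and the other things on the bench are left alone.

Things in the scene. Friction and masses are not known exactly. Their poses are not given: they have to be found in the camera images.
- charger: two-bay battery charger, grey plastic box standing loose on rubber feet on the bench, 110 mm (x) by 230 mm (y) by 60 mm high, about 1.1 kg. Origin: centre of its underside; z up, y along its length, -x its front. The bays are at y = +52.5 and -52.5 mm, x = 0; its top (deck) is flat at z = 60 mm; it can slide a little on the bench
- large_pack: the larger, taller battery pack, black, about 380 g, hooked stem-down in one bay of the charger (which bay varies), its foot resting on the deck. Origin: lower end of the stem (15 mm above the bench when seated); z up, x through its two catches. Stem 20 (x) x 40 (y) x 45 mm; foot above it 40 (x) x 78 (y) x 58 mm, top 103 mm above the origin
- large_pack_front_pad (a point): middle of the outer face of the grey thumb pad of the catch on the large pack's -x face: pad 22 mm wide (y), 26 mm tall, standing 6 mm proud (52 mm over both pads), 70 mm above the pack's origin, 25 mm above the deck, 33 mm below the pack's top. Its hook grips under the deck's edge: unless both pads are pressed in towards each other, the charger comes up with the pack
- large_pack_back_pad (a point): middle of the outer face of the grey thumb pad of the catch on the large pack's +x face: pad 22 mm wide (y), 26 mm tall, standing 6 mm proud (52 mm over both pads), 70 mm above the pack's origin, 25 mm above the deck, 33 mm below the pack's top. Its hook grips under the deck's edge: unless both pads are pressed in towards each other, the charger comes up with the pack
- large_pack_front_catch (a joint): inward travel (m) of the catch on the large pack's -x face: 0 = out and hooked, 0.0055 = fully in; the hook is free of the charger from 0.003. Spring about 4 N at first, 9 N fully in
- large_pack_back_catch (a joint): inward travel (m) of the catch on the large pack's +x face: 0 = out and hooked, 0.0055 = fully in; the hook is free of the charger from 0.003. Spring about 4 N at first, 9 N fully in
- small_pack: the smaller, lower battery pack, black, about 220 g, hooked stem-down in one bay of the charger (which bay varies), its foot resting on the deck. Origin: lower end of the stem (15 mm above the bench when seated); z up, x through its two catches. Stem 20 (x) x 40 (y) x 45 mm; foot above it 40 (x) x 58 (y) x 42 mm, top 87 mm above the origin; like catches, at the same height; stays put
- driver: bystander: cordless driver without its battery, grey and black, lying on its side, 185 mm along its own x, reaching 128 mm to its -y, 52 mm high. Origin under the barrel; z up
- pin_tray: bystander: white plastic block 55 x 130 x 30 mm with ten upright steel pins, about 80 mm high. Origin: centre of the underside; z up
- mould_insert: bystander: stepped steel mould insert, 90 x 110 x 46 mm. Origin: centre of the underside; z up

How it is judged (in metres and radians):
On the way, in this order (a step that is already met when the one before it is completed fails the run):
1. both catches of the large pack are pinched in while it still sits in its bay (value of joint each of large_pack_front_catch, large_pack_back_catch above 0.003 m and z of large_pack in the frame of charger below 0.03 m), for 0.1 s.
2. the large pack is lifted clear, its stem's end above the charger's top (z of large_pack in the frame of charger above 0.065 m and contact force between large_pack and charger below 0.2 N), for 0.1 s.
At the end, for the whole second after the job is handed in: The large pack hangs still and upright (0.3 rad) in the fingers, both catches in by over 3 mm, its stem's end at least 45 mm above the charger's top (105 mm above the bench), touching nothing else. The charger stands flat within 5 cm of its start; the small pack is seated in its bay (height (world z) of large_pack above 0.105 m and angle between large_pack's own z axis and vertical below 0.3 rad and value of joint each of large_pack_front_catch, large_pack_back_catch above 0.003 m and contact force between the fingers and large_pack above 2 N and contact force between large_pack and charger below 0.2 N and contact force between large_pack and small_pack below 0.2 N and contact force between large_pack and driver below 0.2 N and contact force between large_pack and pin_tray below 0.2 N and contact force between large_pack and mould_insert below 0.2 N and linear speed of large_pack below 0.03 m/s and height (world z) of charger below 0.004 m and angle between charger's own z axis and vertical below 0.05 rad and distance of charger from where it was at the start of the episode below 0.05 m and height (world z) of small_pack below 0.021 m and z of small_pack in the frame of charger below 0.021 m); the arm keeps its last pose, push and grip.
It fails at once if the charger is lifted or tipped (height (world z) of charger above 0.01 m or angle between charger's own z axis and vertical above 0.12 rad).
It fails at once if the charger is pushed more than 5 cm along the bench (distance of charger from where it was at the start of the episode above 0.05 m).
It fails at once if the smaller pack is pulled up out of its bay (z of small_pack in the frame of charger above 0.03 m).
It fails at once if the driver, pin tray or mould insert is knocked over or moved more than 4 cm (distance of any of driver, pin_tray, mould_insert from where it was at the start of the episode above 0.04 m or angle between any of driver, pin_tray, mould_insert's own z axis and vertical above 0.5 rad).
It also fails if it takes over 35 s, if anything falls off the work surface, if the arm or the gripper's body presses on something with over 40 N, if the wrist force passes 120 N, or if a joint passes its speed limit or range.

## Working session

There is one attempt and no reset: what is moved stays moved. The work goes in short steps, Python scripts to look and compute and a tool call to move; the robot and the scene stay as the last step left them, time stands still between calls to the robot, and variables do not carry over. Pictures are saved under pics/ and viewed, at most 10 in all, crops included, and the job is handed in when it is done.

Besides the shell and the picture viewer there is one more tool, called after "Request:" by a JSON object that holds its "fn" and its "kwargs", one argument or row to a line. drive_tool: Moves the arm, as the interface text tells. Its arguments: {"type":"object","properties":{"series":{"type":"array"},"newtons":{"type":"number"}},"required":["series"]}

```bash
mkdir -p pics; cat > h.py <<'E'
import numpy as np,cv2
from rig import env,viewer
def grab(n):
    d=viewer.get_image(n);K=d['camera_matrix'];R=cv2.Rodrigues(np.array(d['rvec'],float))[0];t=np.array(d['tvec'],float).ravel()
    Z=d['depth'];v,u=np.mgrid[:400,:640]
    P=np.stack([(u-K[0,2])/K[0,0]*Z,(v-K[1,2])/K[1,1]*Z,Z],-1)
    W=(P-t)@R; W[Z==0]=np.nan
    return d['img'],W,K,R,t
E
python3 - <<'E'
from h import *
for n in('scene','top'):
    im,W,K,R,t=grab(n);cv2.imwrite(f'pics/{n}1.png',im[...,::-1]);np.savez(f'{n}1.npz',im=im,W=W,K=K,R=R,t=t)
    print(n,'cam pos',-R.T@t,'depth ok',np.isfinite(W[...,0]).mean())
s=env.observe();print(s['position'],s['tool_rot'],s['grip_width'],env.pinch_z)
E
```

```text
scene cam pos [1.29058805 0.34036499 1.47624674] depth ok 0.99607421875
top cam pos [ 0.33936139 -0.01648886  1.27864288] depth ok 0.9959609375
[0.18107819 0.51904679 0.23076306] [[-9.44158696e-01  3.29490308e-01 -7.01749742e-04]
 [ 3.29490933e-01  9.44158043e-01 -1.14703622e-03]
 [ 2.84625346e-04 -1.31420440e-03 -9.99999096e-01]] 0.08517657056106094 0.0187
```

View pics/scene1.png

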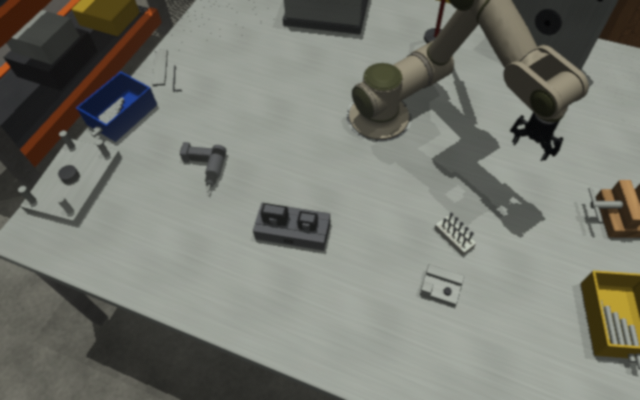

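View pics/top1.png

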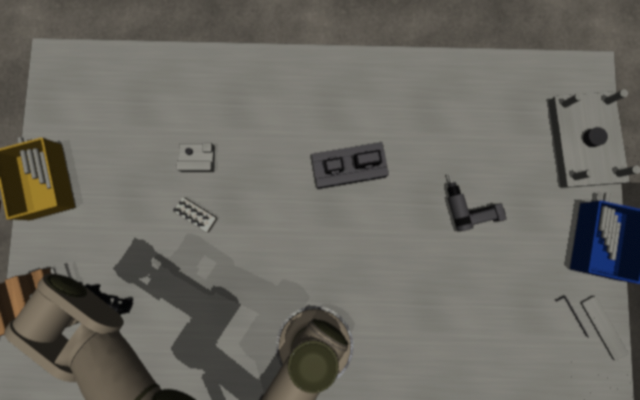

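The charger is at about (350,165) in the top view. The large pack is the right-hand one at (368,158) and the small pack is at (333,165).

```bash
python3 - <<'E'
from h import *
for n in('top','scene'):
    D=np.load(n+'1.npz');W=D['W'];im=D['im']
    roi=np.zeros((400,640),bool)
    if n=='top': roi[130:205,295:405]=1
    else: roi[185:265,235:350]=1
    z=W[...,2];print(n,'bench',np.nanmedian(z[roi&(z<.02)]))
    for nm,lo,hi in(('all',.03,.3),('deck',.05,.068),('tall',.109,.13),('mid',.09,.109),('hi',.07,.3)):
        m=(roi&(z>lo)&(z<hi)).astype(np.uint8)
        k,l,st,c=cv2.connectedComponentsWithStats(m)
        for i in range(1,k):
            if st[i,4]<25: continue
            p=W[l==i];r=cv2.minAreaRect(p[:,:2].astype(np.float32)*1000)
            print(nm,st[i],'rect mm',np.round(r[0],1),np.round(r[1],1),round(r[2],1),'z med',np.round(np.median(p[:,2]),4))
D=np.load('top1.npz')
cv2.imwrite('pics/crop.png',cv2.resize(D['im'][130:205,295:405,::-1],None,fx=7,fy=7,interpolation=cv2.INTER_CUBIC))
E
```

```text
top bench 0.00184126153516457
all [ 312  141   77   47 2572] rect mm [573.4 -98.3] [112.  231.4] 11.1 z med 0.063
deck [ 312  141   77   46 1741] rect mm [573.5 -98.3] [112.  231.3] 11.0 z med 0.0617
tall [355 149  27  18 351] rect mm [ 583.9 -149.4] [41.3 77.7] 11.2 z med 0.1198
mid [324 156  21  18 283] rect mm [563.6 -46.8] [54.  58.1] 10.5 z med 0.1038
mid [356 164  18   4  39] rect mm [ 560.2 -141.7] [ 8.3 53.4] 6.4 z med 0.0998
hi [354 149  28  20 435] rect mm [ 583.4 -149.4] [52.8 78.4] 13.0 z med 0.1191
hi [324 156  21  18 304] rect mm [563.6 -46.8] [54.  58.1] 10.5 z med 0.1036
scene bench -0.0013468490263530385
all [ 253  203   78   44 2463] rect mm [572.3 -96.1] [119.  232.6] 10.5 z med 0.0602
deck [ 253  203   78   41 1381] rect mm [573.5 -96.1] [117.6 230.9] 11.3 z med 0.0584
tall [261 203  27  16 298] rect mm [ 583.4 -146.3] [43.5 78.1] 11.4 z med 0.1163
mid [261 209  28  13  99] rect mm [ 595.6 -138.3] [35.5 86.5] 35.3 z med 0.0981
mid [297 211  21  17 262] rect mm [563.4 -44.4] [55.1 58.6] 13.6 z med 0.1003
hi [261 203  28  22 483] rect mm [ 586.2 -146.9] [47.7 80.7] 12.3 z med 0.1137
hi [297 211  22  20 326] rect mm [563.5 -44.3] [54.9 59.6] 12.0 z med 0.0987
```

View pics/crop.png

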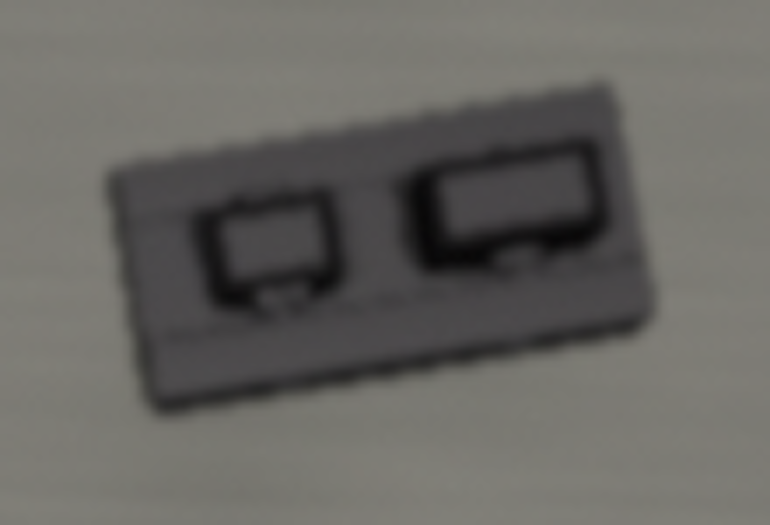

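Both views put the large pack at about (0.584, -0.148), with its catch axis 11° from world x. I'll move above it at the present height, turning +60° about the tool z.

Request:
{"fn": "drive_tool", "kwargs": {
  "series": [
    [[-0.01,-0.008,0],1,0.085],
    [[-0.03,-0.025,0],3,0.085],
    [[-0.06,-0.05,0],6,0.085],
    [[-0.09,-0.075,0],9,0.085],
    [[-0.126,-0.104,0],13,0.085],
    [[-0.162,-0.134,0],17,0.085],
    [[-0.198,-0.164,0],21,0.085],
    [[-0.234,-0.194,0],25,0.085],
    [[-0.27,-0.224,0],29,0.085],
    [[-0.306,-0.254,0],33,0.085],
    [[-0.342,-0.284,0],37,0.085],
    [[-0.378,-0.314,0],41,0.085],
    [[-0.414,-0.344,0],45,0.085],
    [[-0.45,-0.373,0],49,0.085],
    [[-0.486,-0.403,0],52,0.085],
    [[-0.522,-0.433,0],55,0.085],
    [[-0.552,-0.457,0],57,0.085],
    [[-0.577,-0.478,0],59,0.085],
    [[-0.594,-0.492,0],59.7,0.085],
    [[-0.6,-0.497,0],59.7,0.085]
  ],
  "newtons": 40
}}

```text
time_s: 2.1
position: [0.5839, -0.15, 0.2306]
tool_rot: [[-0.189, 0.982, -0.001], [0.982, 0.189, 0.0], [0.0, -0.001, -1.0]]
ft_force: [0.1, -0.6, -0.0]
grip_width: 0.0853
gripper_force: 0.0
```

Request:
{"fn": "drive_tool", "kwargs": {
  "series": [
    [[0,0,0.01],0,0.085],
    [[0,0,0.03],0,0.085],
    [[0,0,0.05],0,0.085],
    [[0,0,0.07],0,0.085],
    [[0,0,0.09],0,0.085],
    [[0,0,0.105],0,0.085],
    [[0,0,0.115],0,0.085],
    [[0,0,0.125],0,0.085],
    [[0,0,0.135],0,0.085],
    [[0,0,0.145],0,0.085],
    [[0,0,0.152],0,0.085],
    [[0,0,0.158],0,0.085],
    [[0,0,0.162],0,0.085],
    [[0,0,0.164],0,0.085],
    [[0,0,0.164],0,0.085],
    [[0,0,0.164],0,0.085]
  ]
}}

```text
time_s: 3.7
position: [0.5841, -0.1478, 0.0676]
tool_rot: [[-0.192, 0.981, 0.001], [0.981, 0.192, -0.0], [-0.0, 0.0, -1.0]]
ft_force: [-0.3, 0.0, 1.1]
grip_width: 0.0849
gripper_force: 0.0
```

```bash
python3 - <<'E'
from h import *
s=env.observe();print(s['position'],s['ft_force'])
o=[]
for n,(a,b,c,d) in(('scene',(170,270,230,350)),('top',(120,210,295,415))):
    im,W,*_=grab(n);o.append(cv2.resize(im[a:b,c:d,::-1],(480,400) if n=='scene' else (480,360),interpolation=cv2.INTER_CUBIC)[:300 if n=='scene' else 290])
cv2.imwrite('pics/c2.png',np.vstack(o))
E
```

```text
[ 0.58411229 -0.14776064  0.06761531] [-0.3017419   0.00458971  1.09552224]
```

View pics/c2.png

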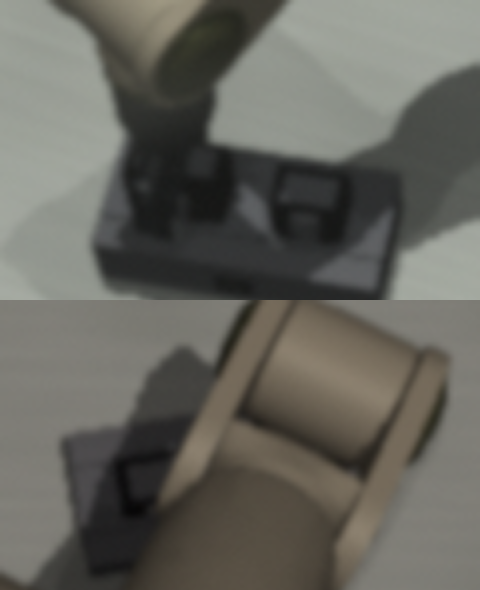

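The upper crop shows the near finger at about (153,190) in front of the pack, which spans columns 124–232. It may be off-centre along y, so I'll check the finger's position by depth.

```bash
python3 - <<'E'
from h import *
im,W,*_=grab('scene')
s=env.observe();R=s['tool_rot'];T=(W-np.array([.5837,-.148,0]))@np.array([[.192,.981,0],[-.981,.192,0],[0,0,1]]).T*1000
# rows: pack -y-ish? compute explicitly
ax=np.array([.981,.192,0]);ay=np.array([-.192,.981,0])
D=(W-np.array([.5837,-.148,0]))*1000; X=D@ax;Y=D@ay;Z=D[...,2]
for lo,hi in((68,80),(80,92),(92,104)):
    m=(Z>lo)&(Z<hi)&(X>31)&(X<80)&(abs(Y)<60)
    print(lo,m.sum(),'Y',np.round(np.percentile(Y[m],[5,50,95]),1),'X',np.round(np.percentile(X[m],[5,50,95]),1))
m=(Z>108)&(Z<122)&(abs(X)<25)&(abs(Y)<60);print('top',np.percentile(Y[m],[2,98]),m.sum())
E
```

```text
Traceback (most recent call last):
IndexError: index -1 is out of bounds for axis 0 with size 0
```

```bash
python3 - <<'E'
from h import *
im,W,*_=grab('scene')
ax=np.array([.981,.192,0]);ay=np.array([-.192,.981,0])
D=(W-np.array([.5837,-.148,0]))*1000; X=D@ax;Y=D@ay;Z=D[...,2]
for r in range(204,232,3):
    print(r,[(c,*[int(a[r,c]) if a[r,c]==a[r,c] else None for a in(X,Y,Z)]) for c in range(258,290,3)])
E
```

```text
204 [(258, -78, -86, 2), (261, -48, -60, 56), (264, 34, -11, 199), (267, 37, 0, 207), (270, 40, 9, 215), (273, 33, 16, 206), (276, 28, 23, 200), (279, -43, 2, 82), (282, -46, 12, 81), (285, -99, 1, -4), (288, -100, 11, -3)]
207 [(258, -70, -84, -3), (261, -37, -58, 55), (264, -1, -30, 120), (267, 32, -4, 182), (270, 35, 5, 189), (273, 25, 10, 176), (276, 17, 16, 165), (279, -13, 13, 115), (282, -11, 24, 121), (285, -20, 30, 108), (288, -50, 29, 61)]
210 [(258, -61, -83, -9), (261, -26, -55, 55), (264, 7, -28, 119), (267, 39, -3, 177), (270, 38, 5, 178), (273, 34, 13, 174), (276, 25, 18, 161), (279, 0, 17, 121), (282, -7, 24, 110), (285, -4, 35, 118), (288, -14, 41, 103)]
213 [(258, -11, -60, 59), (261, 17, -35, 114), (264, 15, -27, 113), (267, 51, 0, 180), (270, 44, 5, 171), (273, 13, 1, 120), (276, 31, 19, 153), (279, 7, 18, 113), (282, 8, 28, 119), (285, 3, 36, 113), (288, -15, 39, 84)]
216 [(258, -1, -57, 59), (261, 19, -37, 99), (264, 66, -4, 186), (267, 65, 4, 186), (270, 57, 10, 176), (273, 36, 9, 141), (276, 34, 18, 141), (279, 18, 21, 116), (282, 17, 30, 116), (285, 14, 39, 1
[... 411 characters left out ...]
15, 26, 76), (285, 14, 36, 76), (288, 4, 42, 61)]
225 [(258, 32, -48, 61), (261, 26, -41, 54), (264, 76, -6, 150), (267, 64, -2, 130), (270, 73, 11, 150), (273, 49, 9, 109), (276, 20, 6, 58), (279, 9, 12, 41), (282, 22, 27, 70), (285, 16, 35, 60), (288, 15, 44, 62)]
228 [(258, 40, -46, 57), (261, 39, -36, 59), (264, 39, -27, 61), (267, 72, -1, 126), (270, 75, 10, 136), (273, 52, 9, 96), (276, 29, 9, 56), (279, 29, 18, 58), (282, 26, 27, 56), (285, 24, 36, 57), (288, 23, 46, 57)]
231 [(258, 51, -43, 57), (261, 52, -33, 63), (264, 50, -23, 62), (267, 47, -14, 61), (270, 43, -6, 56), (273, 43, 3, 59), (276, 42, 12, 61), (279, 37, 20, 54), (282, 37, 30, 57), (285, 35, 39, 58), (288, 34, 49, 58)]
```

The finger is centred within 2–3 mm (Y from -8 to +13). I'll go down 3 mm and close gradually.

Request:
{"fn": "drive_tool", "kwargs": {
  "series": [
    [[0,0,0.003],0,0.075],
    [[0,0,0.003],0,0.07],
    [[0,0,0.003],0,0.065],
    [[0,0,0.003],0,0.06],
    [[0,0,0.003],0,0.056],
    [[0,0,0.003],0,0.053],
    [[0,0,0.003],0,0.05],
    [[0,0,0.003],0,0.047],
    [[0,0,0.003],0,0.044],
    [[0,0,0.003],0,0.041],
    [[0,0,0.003],0,0.038],
    [[0,0,0.003],0,0.034],
    [[0,0,0.003],0,0.03],
    [[0,0,0.003],0,0.03],
    [[0,0,0.003],0,0.03],
    [[0,0,0.003],0,0.03]
  ],
  "newtons": 40
}}

```text
time_s: 5.5
position: [0.583, -0.148, 0.0656]
tool_rot: [[-0.192, 0.981, -0.001], [0.981, 0.192, -0.001], [-0.0, -0.002, -1.0]]
ft_force: [-10.5, -0.5, 13.6]
grip_width: 0.0393
gripper_force: 35.1
```

Gripped at 39 mm, so both catches should be fully in. I'll ease 1 mm toward -x, make a small test lift and watch the force.

Request:
{"fn": "drive_tool", "kwargs": {
  "series": [
    [[0,-0.0005,0],0,0.03],
    [[0,-0.001,-0.001],0,0.03],
    [[0,-0.001,-0.002],0,0.03],
    [[0,-0.001,-0.003],0,0.03],
    [[0,-0.001,-0.004],0,0.03],
    [[0,-0.001,-0.005],0,0.03],
    [[0,-0.001,-0.006],0,0.03],
    [[0,-0.001,-0.006],0,0.03],
    [[0,-0.001,-0.006],0,0.03]
  ]
}}

```text
time_s: 6.4
position: [0.583, -0.1478, 0.0703]
tool_rot: [[-0.192, 0.981, 0.0], [0.981, 0.192, 0.0], [0.0, 0.0, -1.0]]
ft_force: [0.1, 0.5, -3.5]
grip_width: 0.0393
gripper_force: 36.0
```

```bash
python3 - <<'E'
from h import *
s=env.observe();print(s['position'],s['ft_force'],s['wrist_torque'],s['grip_width'])
im,W,*_=grab('scene')
ax=np.array([.981,.192,0]);ay=np.array([-.192,.981,0])
D=(W-np.array([.5837,-.148,0]))*1000; X=D@ax;Y=D@ay;Z=D[...,2]
A=np.load('scene1.npz')['W'][...,2]*1000
m=(abs(X)<16)&(Y>23)&(Y<36)&(Z>105);print('pack top now',np.median(Z[m]),m.sum())
m=(abs(X)<45)&(Y>125)&(Y<150)&(Z>40)&(Z<90);print('deck now/before',np.median(Z[m]),np.median(A[m]),m.sum())
m=(abs(X)<16)&(abs(Y-105)<24)&(Z>85);print('small now',np.median(Z[m]),m.sum())
E
```

```text
[ 0.58296657 -0.14784971  0.07032672] [ 0.12308658  0.46177193 -3.50064066] [-0.01759528  0.02669567 -0.0083121 ] 0.03926550872891079
pack top now 227.06551278676602 81
deck now/before 59.0141708517081 59.24361812714397 179
small now 102.807916230909 198
```

The load is 3.5 N, which is the pack's weight alone, and the charger deck hasn't moved. Lifting 14 cm.

Request:
{"fn": "drive_tool", "kwargs": {
  "series": [
    [[0,0,-0.003],0,0.03],
    [[0,0,-0.008],0,0.03],
    [[0,0,-0.015],0,0.03],
    [[0,0,-0.023],0,0.03],
    [[0,0,-0.032],0,0.03],
    [[0,0,-0.041],0,0.03],
    [[0,0,-0.05],0,0.03],
    [[0,0,-0.06],0,0.03],
    [[0,0,-0.07],0,0.03],
    [[0,0,-0.08],0,0.03],
    [[0,0,-0.09],0,0.03],
    [[0,0,-0.1],0,0.03],
    [[0,0,-0.11],0,0.03],
    [[0,0,-0.12],0,0.03],
    [[0,0,-0.129],0,0.03],
    [[0,0,-0.135],0,0.03],
    [[0,0,-0.139],0,0.03],
    [[0,0,-0.14],0,0.03],
    [[0,0,-0.14],0,0.03],
    [[0,0,-0.14],0,0.03]
  ]
}}

```text
time_s: 8.45
position: [0.5828, -0.1478, 0.2099]
tool_rot: [[-0.192, 0.981, -0.001], [0.981, 0.192, 0.0], [0.0, -0.001, -1.0]]
ft_force: [-0.6, 0.1, -2.8]
grip_width: 0.0394
gripper_force: 36.0
```

```bash
python3 - <<'E'
from h import *
im,W,*_=grab('scene');s=env.observe();print(s['position'],s['ft_force'],s['grip_width'],s['gripper_force'])
cv2.imwrite('pics/c3.png',cv2.resize(im[130:270,220:360,::-1],None,fx=4,fy=4,interpolation=cv2.INTER_CUBIC))
E
```

```text
[ 0.58283554 -0.14784469  0.20989338] [-0.41417826  0.2161668  -3.88516293] 0.03927105867623107 36.00712090730667
```

View pics/c3.png

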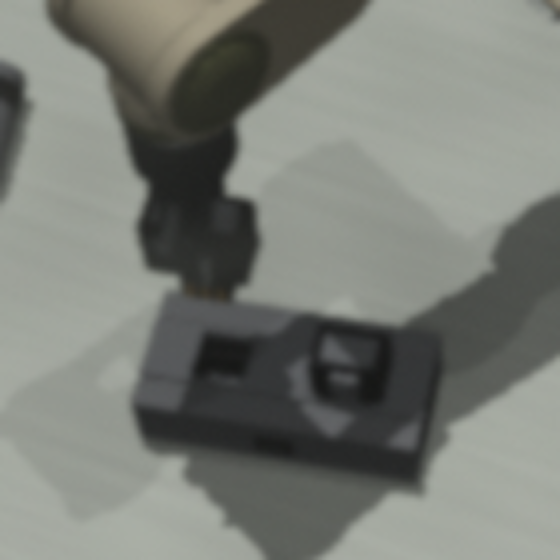

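The pack hangs upright in the fingers at about (200,240). The bay at (222,355) is empty, and the small pack is still seated at (350,365). Handing in.

```bash
python3 -c "
from rig import env
print(env.close_job())"
```

```text
the job is handed in; nothing more can be done
None
```

The large pack is out of its bay and held upright by its pinched catches, with its stem end about 10 cm above the charger. The charger is still standing in place and the small pack is still seated. I've handed the job in, but no verdict came back.

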